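# Rock the stuck locating block out of its nest and hold it clear

### The arm

A 7-joint arm with a two-finger parallel gripper is mounted at the origin on a cart in front of the work surface, level with it; the furniture and walls round the work are solid. World frame = base frame: x ahead of the robot, y to its left, z up, the work surface at z = 0. Lengths are in m, angles in degrees, forces in N, time in s.
With the tool pointing down it reaches from about 0.35 to 0.9 m from the base axis. Payload 8.1 kg.
Tool frame: the origin (TCP) lies on the centre line of the jaws, within the pads' length; the fingertips stand ctrl.tip_extent ahead of it and the grasp point (between the pads) lies 2 mm behind it (ctrl.tip_extent is the distance from the TCP to the fingertips, in m); z points along the fingers, x is the direction in which the jaws open and shut, and the axes are right-handed (so a half turn about z gives the same grasp; the last joint's range is limited). The gripper opens to 85 mm and grips with 20 to 120 N. Pads are 22 mm wide; open, the fingers measure 114 mm over their backs; the gripper's body (76 mm by 85 mm) begins 54 mm behind the grasp point. The pads swing forward as they close: fully open they stand 13 mm farther back than shut.
Start: joints at [-79.504, 24.895, 1.432, 90.138, -0.665, 64.973, -4.303], TCP at [0.176, 0.6, 0.248] pointing down, gripper open.
Joint ranges: [-149.89, 149.89], [-25.12, 119.58], [-72.63, 75.52], [4.76, 147.25], [-75.54, 255.54], [6.69, 114.76], [-157.13, 157.13]. Speed limits (degrees/s): [127.2, 127.2, 172.46, 172.46, 180, 180, 180].

### API

Orientations are given as a 3x3 rotation matrix whose columns are the frame's x, y, z axes.
In Python, from cell import ctrl, eyes, order gives the robot as it stands.
- The arm moves only by the tool arm_command, never from a script. Its arguments are lists of equal length, an entry for each row: "translation": the shift along the tool's x, y, z in mm, a list of three; "angular": the turn, a rotation vector about the tool's x, y, z in degrees, a list of three; "claw": the finger opening in mm, from 0 to 85.4. A call has 1 to 8 rows; each row shifts and turns the commanded pose from where the row before left it, along the tool's axes as they then stand; what a row does not reach is not made up. A row lasts 1/10 s, in which the tool goes at most 50 mm and 8.59 degrees, less where a joint would pass 70% of its speed; a pose out of reach is approached as far as the arm can. A call is refused whole if a number of a shift passes 50 or a number of a turn 8.59, either way. A call with a gripper value outside its range is refused whole. The fingers move at their own pace and stop on an object; "grip_force" is the grip in N (left out, the last holds). Time passes only in rows, so rows that do not move let the fingers close. It gives the time, the measured TCP pose, the force and the opening at its end, in the units of the state.
- ctrl.get_obs(): the state, without advancing time (a new reading comes with each control period).
- eyes.snapshot(name): name is "scene" or "top" or "wrist"; returns a dict with "image" (384x512x3 uint8, blue, green, red), "depth" (384x512 float32, m along the optical axis (not along the pixel's ray), 0 where there is no reading), "vfov" (degrees; the focal length in pixels is half the picture's height over the tangent of half this angle, whatever the lens; pixels are square), "cx", "cy" (the principal point, pixels), "rvec" (rotation vector, rad) and "tvec" (3), from world to camera coordinates, as OpenCV has them; the wrist camera has in their place "T_tool_cam" (4x4, takes a point from camera to tool coordinates, whose origin is the TCP and whose axes are the tool frame's). Camera axes: x right, y down, z forward; pixel columns grow to the right and rows downward; lengths in m; the calibration is good to about 2 mm. A picture is of the moment at which its call begins: read the wrist's pose just before it.
- order.sign_off(): hands the job in, once; it reports no verdict.
The state is a dict: "clock": time; "qpos": joint angles; "dq": joint speeds; "joint_torque": joint torques, N m; "eef_pos": TCP position; "tool_rot": TCP orientation; "ft_force": force on the tool from outside, world axes, zero at the start; "moment": the same for the moment, N m; "opening": finger opening in m.
Only numpy, scipy, OpenCV 4.12 (cv2) and the standard library are available. Lean on these libraries where they do the work, as an engineer would, in place of code of your own. Each camera call takes 0.05 s, during which the arm holds its last target. There are 200 camera calls.

### The job

The locating block is stuck in its nest, its foot caught under two stiff brass keepers. Grip it by its orange head and rock it over towards one keeper and then towards the other, so that the leaning block itself pushes both keepers back and comes free; then lift it straight out and finish still holding it, upright and motionless above the nest, with its foot just clear of the keepers (a few centimetres at most). Keep the gripper off the keepers and the nest, and leave the beaker and the two specimen pucks standing where they are.

Things in the scene. Friction and masses are not known exactly. Their poses are not given: they have to be found in the camera images.
- nest: locating nest, fixed: dark steel plate 150 x 76 x 12 mm; mid-plate a square pocket (floor 12 mm above the bench, walls 10 mm high, 1.5 mm play round the block's foot) between two brass keepers whose tops are 62 mm above the bench. Origin: centre of the plate's underside. x, the plate's long side, points from keeper b to keeper a and is the rocking direction; z up
- block_head (a point): centre of the loose block's orange ribbed head, where to grip it: 24 mm along x, 28 along y, 42 high; seated, the head spans 78 to 120 mm above the bench and this point is at 102. Axes: z up the block, x and y as the nest's. Block: aluminium, about 0.2 kg, 108 mm tall; from the underside up: foot 32 x 32 mm to 14 mm, neck 16 mm along x to 32, body 26 mm along x to 66, head to 108
- block_foot (a point): centre of the underside of the block's foot, 90 mm below block_head; 12 mm above the bench while seated. The block leans about the lower edge of its foot, 16 mm from this point along x: 0.2 to 0.23 rad, the head moving 18 to 21 mm sideways, pushes a keeper back far enough
- keeper_a (a joint): how far the keeper on the nest's +x side is pushed outward, 0 to 0.014 m; starts at 0 to 0.002. Stiff (8 N); stays where pushed. At 0 its nose (32 to 40 mm above the bench) reaches 5 mm over the foot: a straight pull lifts the block 6 mm and jams. Pushed back 7 mm or more, it lets the foot pass
- keeper_b (a joint): the same for the keeper on the nest's -x side, pushed outward along the nest's -x
- keeper_a_pad (a point): upper inner edge of keeper a's flat pushing face (40 to 62 mm above the bench; this point at 62), which stands 1 mm off the block's body when the joint is at 0 and is pushed by the leaning block; moves with the keeper
- keeper_b_pad (a point): the same point of keeper b
- beaker_mid (a point): centre of the clear plastic beaker, 52 mm across, 66 mm high, loose; to be left alone
- green_puck_mid (a point): centre of the green specimen puck, 30 mm across, 20 mm high, loose; to be left alone
- white_puck_mid (a point): centre of the white specimen puck, 25 mm across, 16 mm high, loose; to be left alone
Mind the look-alikes: they are no part of the job. What is meant by the part that bears block_head is not pink, and is the smaller of those in its own colour. Of the things that look like the nest, the larger one is meant.

How it is judged:
By the outcome, as a careful person would: the job done as asked, in the order asked, and still so for the second after the job is handed in, while the arm keeps its last pose, push and grip.
It also fails if it takes over 64 s, if anything falls off the work surface, if the arm or the gripper's body presses on something with over 40 N, if the wrist force passes 120 N, or if a joint passes its speed limit or range.

## Working session

There is one attempt and no reset: what is moved stays moved. The work goes in short steps, Python scripts to look and compute and a tool call to move; the robot and the scene stay as the last step left them, time stands still between calls to the robot, and variables do not carry over. Pictures are saved under pics/ and viewed, about 8 in all and at most 12, crops included, and the job is handed in when it is done.

Besides the shell and the picture viewer there is one more tool, called after ">>>" as name(argument=value, ...) on one line, values as JSON. arm_command: Moves the arm, as the interface text tells. Its arguments: {"type":"object","properties":{"translation":{"type":"array","items":{"type":"array","items":{"type":"number"}}},"angular":{"type":"array","items":{"type":"array","items":{"type":"number"}}},"claw":{"type":"array","items":{"type":"number"}},"grip_force":{"type":"number"}},"required":["translation","angular","claw"]}

```bash
mkdir -p pics; ls; python3 - <<'E'
from cell import ctrl, eyes, order
import cv2, numpy as np, pickle
print(ctrl.get_obs(), ctrl.tip_extent)
d={}
for n in ("scene","top"):
    s=eyes.snapshot(n); d[n]=s
    print(n,{k:v for k,v in s.items() if k not in("image","depth")}, (s["depth"]>0).mean())
pickle.dump(d,open("s0.pkl","wb"))
cv2.imwrite("pics/a.png",cv2.resize(d["top"]["image"],(800,600)))
cv2.imwrite("pics/b.png",cv2.resize(d["scene"]["image"],(800,600)))
E
```

```text
pics
{'clock': 0.0, 'qpos': array([-79.50258083,  24.93507351,   1.43091586,  90.18903477,
        -0.66652425,  64.97240981,  -4.30224423]), 'dq': array([-0.08520858,  0.05414019, -0.01622315,  0.05430278, -0.01898672,
       -0.03916017, -0.02442538]), 'joint_torque': array([ 8.02307586e-04, -6.70454693e+01,  1.02517884e+00, -3.16221786e+01,
        1.54906703e-02,  1.21814426e-02,  1.17336975e-05]), 'eef_pos': array([0.17612095, 0.59917907, 0.24754134]), 'tool_rot': array([[ 2.82009032e-01,  9.59411694e-01, -3.27107292e-04],
       [ 9.59410521e-01, -2.82009201e-01, -1.50420996e-03],
       [-1.53540390e-03,  1.10370619e-04, -9.99998815e-01]]), 'ft_force': array([-0.09123493, -0.27109768,  0.05216258]), 'moment': array([ 0.01003579, -0.03553198, -0.00622946]), 'opening': 0.08543016747830591} 0.017
scene {'vfov': 45.83754299711525, 'cx': 253.460083132056, 'cy': 190.16413818705843, 'rvec': array([ 2.22534439, -0.77652757,  0.32442929]), 'tvec': array([-0.19309966,  0.50914274,  0.44128237])} 0.9959259033203125
top {'vfov': 48.860029587065675, 'cx': 250.6505274665007, 'cy': 192.56892318310625, 'rvec': array([ 2.12471809, -2.13159903,  0.16563136]), 'tvec': array([0.38543516, 0.57024075, 0.82866654])} 0.9963633219401041
```

View pics/a.png

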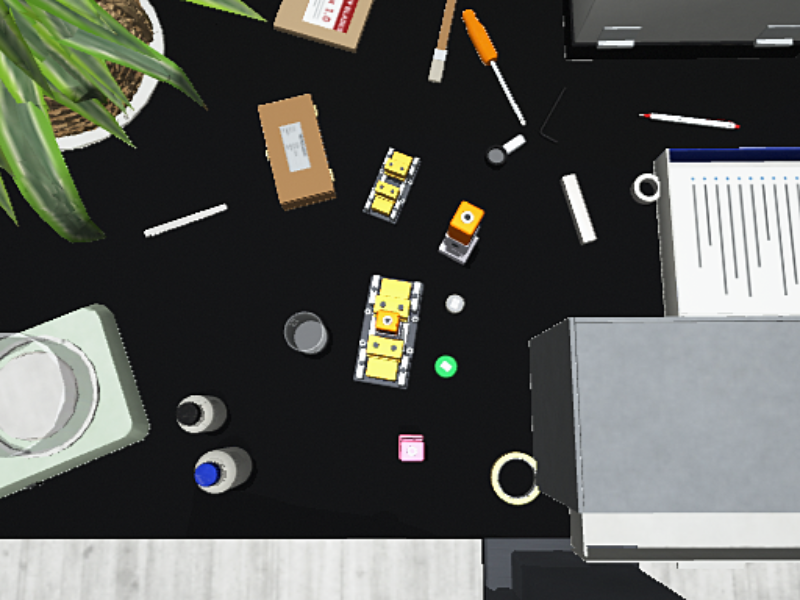

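View pics/b.png

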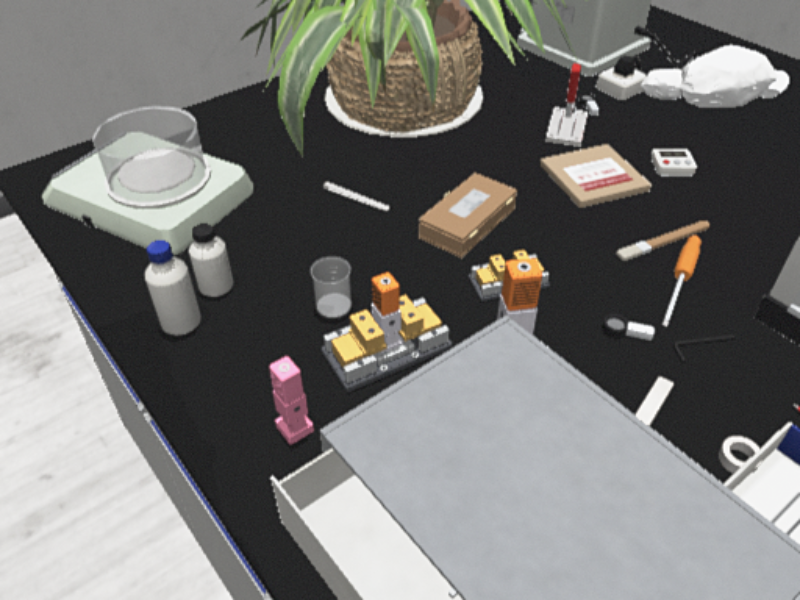

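In the top view the orange heads are at (387,321), small, in the large nest, and (466,215), larger and standing loose. The pink block is at (411,447). The nest candidates are at (388,330), large, and (392,185), small. The small orange head in the large nest fits the description. Next I'll measure it and check it in a crop.

```bash
cat > h.py <<'E'
import cv2, numpy as np, pickle
def K(s):
    f=s["image"].shape[0]/2/np.tan(np.radians(s["vfov"]/2)); return f,s["cx"],s["cy"]
def T(s):
    R=cv2.Rodrigues(s["rvec"])[0]; return R,-R.T@s["tvec"]
def cloud(s):
    f,cx,cy=K(s); R,c=T(s); h,w=s["depth"].shape; u,v=np.meshgrid(np.arange(w),np.arange(h)); d=s["depth"]
    return np.stack([(u-cx)/f*d,(v-cy)/f*d,d],-1)@R+c
def ray(s,uv,z):
    f,cx,cy=K(s); R,c=T(s); r=np.array([(uv[0]-cx)/f,(uv[1]-cy)/f,1])@R
    return c+r*(z-c[2])/r[2]
def proj(s,p):
    R,c=T(s); f,cx,cy=K(s); q=R@(np.array(p)-c); return q[:2]/q[2]*f+[cx,cy]
E
python3 - <<'E'
from h import *
d=pickle.load(open("s0.pkl","rb")); t=d["top"]; sc=d["scene"]
P=cloud(t)
def mask(s,lo,hi,x0,y0,x1,y1):
    m=cv2.inRange(cv2.cvtColor(s["image"],cv2.COLOR_BGR2HSV),np.array(lo),np.array(hi)); o=np.zeros_like(m); o[y0:y1,x0:x1]=m[y0:y1,x0:x1]; return o
k=.64
print("bench z",np.median(P[330:340,150:300,2]))
roi=(220,165,285,260)
m=mask(t,(5,150,100),(18,255,255),*roi)&(255*(P[...,2]>.105)).astype(np.uint8)
p=P[m>0]; print("head",m.sum()/255,p.mean(0),p.min(0),p.max(0), cv2.minAreaRect((p[:,:2]*1000).astype(np.float32)))
uv=np.argwhere(m)[:,::-1].mean(0); print("head ray@.12",uv,ray(t,uv,.12))
# nest plate: points 5<z<70mm in roi
sub=np.zeros(m.shape,bool); sub[165:255,222:275]=1
for lo,hi in ((.006,.075),(.005,.02),(.05,.075)):
    q=P[sub&(P[...,2]>lo)&(P[...,2]<hi)]
    print(lo,len(q),cv2.minAreaRect((q[:,:2]*1000).astype(np.float32)),q[:,2].mean())
for n,r in (("beaker",(175,190,220,235)),("green",(275,220,297,245)),("white",(280,183,302,205)),("big",(278,125,315,172)),("pink",(250,272,278,300))):
    s=np.zeros(m.shape,bool); s[r[1]:r[3],r[0]:r[2]]=1; q=P[s&(P[...,2]>.006)]; print(n,len(q),q.min(0),q.max(0))
# scene head
m2=mask(sc,(5,150,90),(18,255,255),225,165,262,215); ys,xs=np.nonzero(m2); print("scene head",xs.min(),xs.max(),ys.min(),ys.max())
PS=cloud(sc); q=PS[(m2>0)&(PS[...,2]>.116)]; print("scene head top",len(q),q.mean(0),cv2.minAreaRect((q[:,:2]*1000).astype(np.float32)))
a=cv2.resize(t["image"][150:270,200:310],None,fx=5,fy=5,interpolation=cv2.INTER_CUBIC); b=cv2.resize(sc["image"][160:260,190:300],None,fx=2.3,fy=2.3,interpolation=cv2.INTER_CUBIC)
b=cv2.copyMakeBorder(b,0,600-b.shape[0],0,0,cv2.BORDER_CONSTANT); cv2.imwrite("pics/c.png",np.hstack([a,b])[:, :800])
E
```

```text
bench z 2.6969422564138146e-05
head 27.0 [0.53395661 0.38667804 0.11679914] [0.52336886 0.37449221 0.10517693] [0.54942245 0.40313759 0.12303183] ((536.4470825195312, 389.08563232421875), (27.811525344848633, 23.58452606201172), 80.84892272949219)
head ray@.12 [248.62962963 206.14814815] [0.53350946 0.38663473 0.12      ]
0.006 2192 ((536.568603515625, 389.33135986328125), (76.06784057617188, 150.05288696289062), 80.31858825683594) 0.03400635391426886
0.005 717 ((544.8843383789062, 389.6233825683594), (88.90914154052734, 176.03524780273438), 81.3293685913086) 0.012190739251006926
0.05 531 ((537.3263549804688, 389.10931396484375), (45.90305709838867, 78.76434326171875), 80.3804702758789) 0.061948704404139604
beaker 332 [0.42469833 0.37292479 0.00607428] [0.55427061 0.52358124 0.9170504 ]
green 164 [0.42469833 0.29862044 0.01512022] [0.50253104 0.37292479 0.9170504 ]
white 111 [0.42469833 0.28590132 0.00703578] [0.58495697 0.37292479 0.9170504 ]
big 683 [0.42469833 0.26473423 0.00621026] [0.67933272 0.37292479 0.9170504 ]
pink 275 [0.36545752 0.34383257 0.00994332] [0.42469833 0.37543543 0.9170504 ]
scene head 238 255 174 201
scene head top 100 [0.52395375 0.37088252 0.13540812] ((366.08978271484375, 148.18580627441406), (620.055908203125, 28.500701904296875), 54.60124206542969)
```

View pics/c.png

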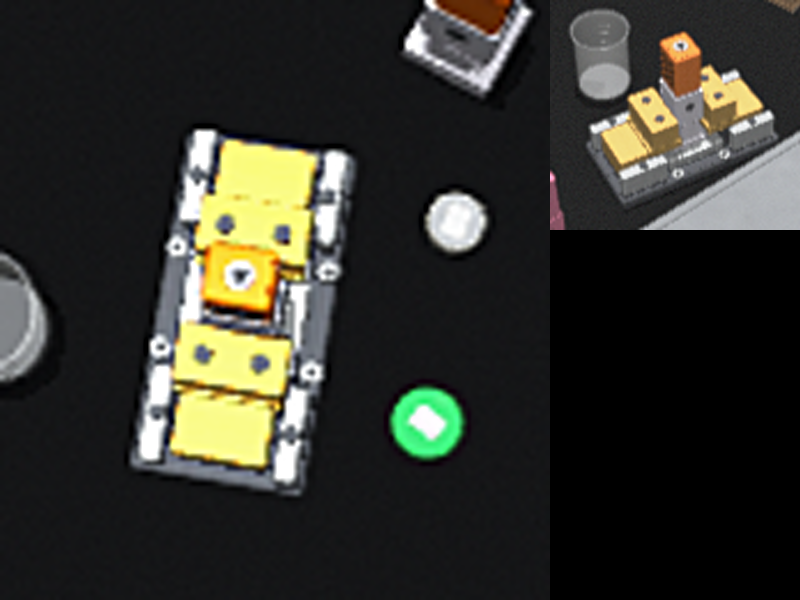

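The crop confirms it: the small orange head at crop (240,275) sits in the large nest between the two keepers. I'll check clearance along the path and then plan the moves.

```bash
python3 - <<'E'
from h import *
d=pickle.load(open("s0.pkl","rb"))
for n in d:
    t=d[n];P=cloud(t); P[t["depth"]==0]=0
    a=np.array([.176,.6]);b=np.array([.536,.389])
    for f in np.linspace(0,1,7):
        c=a+f*(b-a); m=np.hypot(*(P[...,:2]-c).transpose(2,0,1))<.12
        print(n,c.round(3),m.sum(),P[m][:,2].max().round(3) if m.any() else None)
E
```

```text
scene [0.176 0.6  ] 1853 0.004
scene [0.236 0.565] 5640 0.131
scene [0.296 0.53 ] 8763 0.131
scene [0.356 0.494] 10360 0.131
scene [0.416 0.459] 9119 0.11
scene [0.476 0.424] 8256 0.121
scene [0.536 0.389] 6594 0.121
top [0.176 0.6  ] 1624 0.004
top [0.236 0.565] 3959 0.133
top [0.296 0.53 ] 7348 0.133
top [0.356 0.494] 10177 0.133
top [0.416 0.459] 10134 0.111
top [0.476 0.424] 9937 0.125
top [0.536 0.389] 9435 0.125
```

>>> arm_command(translation=[[-3, 15, 0], [-6, 25, 0], [-7, 29, 0], [-7, 29, 0], [-7, 29, 0], [-7, 29, 0], [-7, 29, 0], [-7, 29, 0]], angular=[[0, 0, 0], [0, 0, 0], [0, 0, 0], [0, 0, 0], [0, 0, 0], [0, 0, 0], [0, 0, 0], [0, 0, 0]], claw=[85, 85, 85, 85, 85, 85, 85, 85], grip_force=30)

```text
clock: 0.9
eef_pos: [0.3692, 0.4885, 0.2482]
tool_rot: [[0.283, 0.959, 0.0], [0.959, -0.283, -0.001], [-0.001, 0.0, -1.0]]
ft_force: [0.7, 0.0, 0.1]
opening: 0.0852
```

>>> arm_command(translation=[[-7, 29, 0], [-7, 29, 0], [-7, 29, 0], [-7, 29, 0], [-7, 29, 0], [-7, 28, 0], [-6, 20, 0], [0, 0, 0]], angular=[[0, 0, 0], [0, 0, 0], [0, 0, 0], [0, 0, 0], [0, 0, 0], [0, 0, 0], [0, 0, -3.3], [0, 0, -3.4]], claw=[85, 85, 85, 85, 85, 85, 85, 85])

```text
clock: 1.7
eef_pos: [0.5429, 0.3849, 0.2479]
tool_rot: [[0.172, 0.985, 0.002], [0.985, -0.172, -0.003], [-0.002, 0.002, -1.0]]
ft_force: [0.0, 0.6, 0.9]
opening: 0.085
```

>>> arm_command(translation=[[0, 0, 10], [0, 0, 10], [0, 0, 10], [0, 0, 10], [0, 0, 0], [0, 0, 0]], angular=[[0, 0, 0], [0, 0, 0], [0, 0, 0], [0, 0, 0], [0, 0, 0], [0, 0, 0]], claw=[85, 85, 85, 85, 85, 85])

```text
clock: 2.3
eef_pos: [0.5385, 0.39, 0.208]
tool_rot: [[0.168, 0.986, -0.0], [0.986, -0.168, -0.0], [-0.0, -0.0, -1.0]]
ft_force: [-1.0, 0.0, 0.7]
opening: 0.085
```

```bash
python3 - <<'E'
from h import *
from cell import ctrl, eyes
o=ctrl.get_obs(); s=eyes.snapshot("wrist"); s["obs"]=o; pickle.dump(s,open("w0.pkl","wb"))
f,cx,cy=K(s); h,w=s["depth"].shape; u,v=np.meshgrid(np.arange(w),np.arange(h)); d=s["depth"]
C=np.stack([(u-cx)/f*d,(v-cy)/f*d,d,np.ones_like(d)],-1)@s["T_tool_cam"].T
C=C[...,:3]; Z=o["eef_pos"][2]-C[...,2]
print(s["T_tool_cam"].round(3))
m=cv2.inRange(cv2.cvtColor(s["image"],cv2.COLOR_BGR2HSV),(5,150,90),(18,255,255))>0
for nm,mm in (("head",m&(Z>.112)&(Z<.128)&(d>0)),("keepers",(Z>.057)&(Z<.067)&(d>0)),("plate",(Z>.005)&(Z<.075)&(np.abs(C[...,0])<.06)&(d>0)),):
    q=C[mm]; print(nm,len(q),cv2.minAreaRect((q[:,:2]*1000).astype(np.float32)) if len(q) else "", Z[mm].mean())
cv2.imwrite("pics/d.png",s["image"])
E
```

```text
[[ 1.    -0.    -0.     0.001]
 [ 0.     0.965  0.264 -0.067]
 [-0.    -0.264  0.965 -0.125]
 [ 0.     0.     0.     1.   ]]
head 971 ((-30.205530166625977, 53.52862548828125), (31.33617401123047, 156.27944946289062), 27.420095443725586) 0.1184673107612329
keepers 4677 ((10.933639526367188, -20.906082153320312), (273.53350830078125, 430.21258544921875), 82.29338073730469) 0.06206542392212526
plate 10013 ((-13.212453842163086, 18.68572998046875), (374.9376220703125, 117.79023742675781), 84.49305725097656) 0.03330512118987421
```

View pics/d.png

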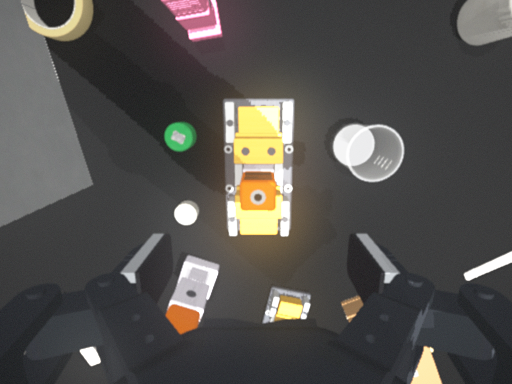

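Wrist view: the nest runs vertically at about (259,167), with the head top at (258,196), so the jaws are aligned with the nest's short axis. I'll refine using only the nearby points.

```bash
python3 - <<'E'
from h import *
s=pickle.load(open("w0.pkl","rb")); o=s["obs"]
f,cx,cy=K(s); h,w=s["depth"].shape; u,v=np.meshgrid(np.arange(w),np.arange(h)); d=s["depth"]
C=(np.stack([(u-cx)/f*d,(v-cy)/f*d,d,np.ones_like(d)],-1)@s["T_tool_cam"].T)[...,:3]; Z=o["eef_pos"][2]-C[...,2]
r=np.zeros(d.shape,bool); r[95:240,215:300]=1; r&=d>0
for nm,mm in (("head",r&(Z>.116)&(Z<.124)),("keepers",r&(Z>.058)&(Z<.066)),("plate",r&(Z>.005)&(Z<.03)),("all",r&(Z>.005)&(Z<.07))):
    q=C[mm]; print(nm,len(q),cv2.minAreaRect((q[:,:2]*1000).astype(np.float32)), Z[mm].mean(),np.percentile(q,[1,99],axis=0)[:,:2].round(4).tolist())
print(o["eef_pos"])
# keeper-top inner edges along tool y
q=C[r&(Z>.058)&(Z<.066)]; a=np.sort(q[:,1]); i=np.argmax(np.diff(a)); print("keeper gap",a[i],a[i+1])
E
```

```text
head 1062 ((-0.6676969528198242, -1.7077569961547852), (27.34244728088379, 23.487024307250977), 1.072114109992981) 0.11937235862488078 [[-0.0143, -0.0133], [0.0124, 0.0094]]
keepers 1872 ((-1.0153160095214844, -0.72174072265625), (78.58255767822266, 45.465171813964844), 89.8342514038086) 0.0616390691815711 [[-0.0232, -0.0398], [0.0215, 0.0381]]
plate 2494 ((-0.8829421997070312, -1.2351455688476562), (76.18217468261719, 148.61851501464844), 0.1310863047838211) 0.013547151960188707 [[-0.0385, -0.0754], [0.0369, 0.0685]]
all 7637 ((-0.8829421997070312, -1.2351455688476562), (76.18217468261719, 148.61851501464844), 0.1310863047838211) 0.035224194202610665 [[-0.0379, -0.0744], [0.0362, 0.0665]]
[0.53850314 0.3900343  0.20797126]
keeper gap -0.014000028771928637 0.01403701643025726
```

>>> arm_command(translation=[[-0.8, -1.6, 10], [0, 0, 18], [0, 0, 18], [0, 0, 18], [0, 0, 18], [0, 0, 14], [0, 0, 8], [0, 0, 4]], angular=[[0, 0, 0], [0, 0, 0], [0, 0, 0], [0, 0, 0], [0, 0, 0], [0, 0, 0], [0, 0, 0], [0, 0, 0]], claw=[85, 85, 85, 85, 70, 55, 45, 40])

```text
clock: 3.15
eef_pos: [0.5369, 0.3892, 0.0996]
tool_rot: [[0.168, 0.986, -0.001], [0.986, -0.168, -0.0], [-0.001, -0.0, -1.0]]
ft_force: [-0.0, 0.4, 0.9]
opening: 0.0401
```

>>> arm_command(translation=[[0, 0, 0], [0, 0, 0], [0, 0, 0], [0, 0, 0], [0, 0, 0], [0, 0, 0]], angular=[[0, 0, 0], [0, 0, 0], [0, 0, 0], [0, 0, 0], [0, 0, 0], [0, 0, 0]], claw=[36, 34, 32, 30, 24, 20], grip_force=30)

```text
clock: 3.75
eef_pos: [0.5374, 0.3895, 0.1009]
tool_rot: [[0.168, 0.986, 0.001], [0.986, -0.168, 0.001], [0.001, 0.001, -1.0]]
ft_force: [-0.9, -1.1, 4.7]
opening: 0.0277
```

>>> arm_command(translation=[[0, 0, 0], [0, 0, 0], [0, 2.46, -0.41], [0, 2.46, -0.41], [0, 2.46, -0.41], [0, 2.46, -0.41], [0, 0, 0], [0, 0, 0]], angular=[[0, 0, 0], [0, 0, 0], [1.6, 0, 0], [1.6, 0, 0], [1.6, 0, 0], [1.6, 0, 0], [0, 0, 0], [0, 0, 0]], claw=[20, 20, 20, 20, 20, 20, 20, 20], grip_force=80)

```text
clock: 4.55
eef_pos: [0.5461, 0.3884, 0.102]
tool_rot: [[0.168, 0.979, -0.112], [0.986, -0.167, 0.02], [0.001, -0.113, -0.994]]
ft_force: [-1.8, 0.3, 5.6]
opening: 0.0273
```

>>> arm_command(translation=[[0, 2.46, -0.41], [0, 2.46, -0.41], [0, 2.46, -0.41], [0, 2.46, -0.41], [0, 0, 0], [0, 0, 0]], angular=[[1.6, 0, 0], [1.6, 0, 0], [1.6, 0, 0], [1.6, 0, 0], [0, 0, 0], [0, 0, 0]], claw=[20, 20, 20, 20, 20, 20])

```text
clock: 5.15
eef_pos: [0.5552, 0.3871, 0.1018]
tool_rot: [[0.167, 0.961, -0.221], [0.986, -0.163, 0.038], [0.001, -0.224, -0.975]]
ft_force: [-5.2, 1.8, 4.4]
opening: 0.0269
```

```bash
python3 - <<'E'
from h import *
from cell import ctrl, eyes
print(ctrl.get_obs()["eef_pos"],ctrl.get_obs()["ft_force"],ctrl.get_obs()["moment"])
s=eyes.snapshot("scene"); cv2.imwrite("pics/e.png",cv2.resize(s["image"][130:270,180:330],(800,600)))
E
```

```text
[0.55522138 0.3871471  0.10180456] [-5.16357398  1.84880253  4.37736569] [ 0.32711533  0.77124603 -0.020986  ]
```

View pics/e.png

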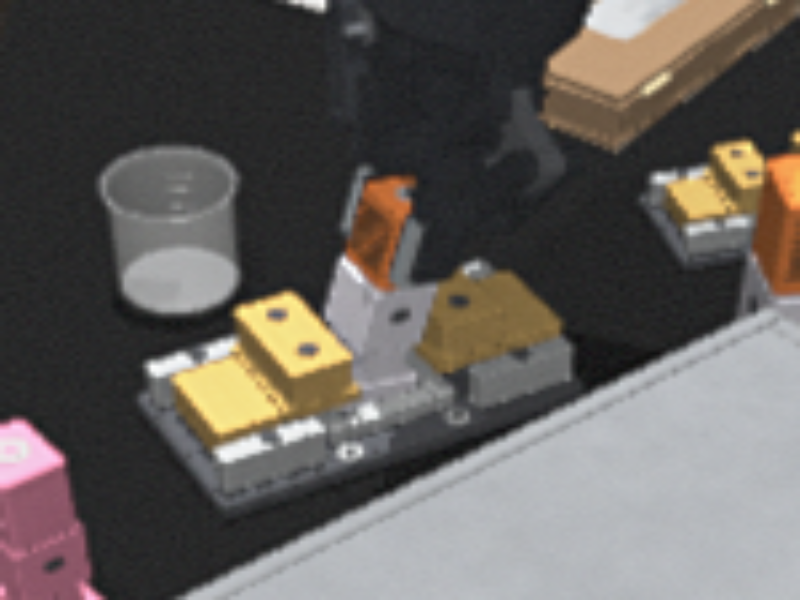

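>>> arm_command(translation=[[0, 1, 0], [0, 0, 0], [0, -3.45, 0.48], [0, -2.45, 0.48], [0, -2.45, 0.48], [0, -2.45, 0.48], [0, -2.45, 0.48], [0, -2.45, 0.48]], angular=[[0, 0, 0], [0, 0, 0], [-1.6, 0, 0], [-1.6, 0, 0], [-1.6, 0, 0], [-1.6, 0, 0], [-1.6, 0, 0], [-1.6, 0, 0]], claw=[20, 20, 20, 20, 20, 20, 20, 20])

```text
clock: 6.0
eef_pos: [0.5411, 0.3895, 0.1016]
tool_rot: [[0.167, 0.984, -0.055], [0.986, -0.167, 0.01], [0.001, -0.056, -0.998]]
ft_force: [-3.2, 0.7, 5.5]
opening: 0.0271
```

>>> arm_command(translation=[[0, -2.45, 0.48], [0, -2.45, 0.48], [0, 0, 0], [0, 0, 0]], angular=[[-1.6, 0, 0], [-1.6, 0, 0], [0, 0, 0], [0, 0, 0]], claw=[20, 20, 20, 20])

```text
clock: 6.4
eef_pos: [0.5365, 0.3903, 0.101]
tool_rot: [[0.167, 0.986, -0.0], [0.986, -0.167, 0.001], [0.001, -0.0, -1.0]]
ft_force: [-2.8, 0.4, 8.2]
opening: 0.0272
```

```bash
cat > k.py <<'E'
from h import *
from cell import ctrl, eyes
o=ctrl.get_obs(); print(o["clock"],o["eef_pos"],o["ft_force"].round(1),o["opening"])
n=np.array([.986,-.168]); c=np.array([.5365,.3893])
for S,s in (("scene0",pickle.load(open("s0.pkl","rb"))["scene"]),("now",eyes.snapshot("scene"))):
    P=cloud(s); q=P[(P[...,2]>.057)&(P[...,2]<.067)&(s["depth"]>0)]; q=q[np.hypot(*(q[:,:2]-c).T)<.07]
    hsv=0; x=(q[:,:2]-c)@n; y=(q[:,:2]-c)@np.array([.168,.986]); k=np.abs(y)<.021; x=x[k]
    for sg in (1,-1):
        a=x[(x*sg>.012)]*sg; print(S,sg,len(a),np.percentile(a,[5,50,95]).round(4))
E
python3 k.py
```

```text
6.4 [0.53649009 0.39029353 0.10100483] [-2.8  0.4  8.2] 0.027159834032788772
scene0 1 155 [0.0173 0.0308 0.0396]
scene0 -1 228 [0.0127 0.0263 0.0374]
now 1 178 [0.0234 0.0349 0.0457]
now -1 229 [0.0131 0.0257 0.0372]
```

>>> arm_command(translation=[[0, -2.5, -0.41], [0, -2.5, -0.41], [0, -2.5, -0.41], [0, -2.5, -0.41], [0, -2.5, -0.41], [0, -2.5, -0.41], [0, -2.5, -0.41], [0, -2.5, -0.41]], angular=[[-1.6, 0, 0], [-1.6, 0, 0], [-1.6, 0, 0], [-1.6, 0, 0], [-1.6, 0, 0], [-1.6, 0, 0], [-1.6, 0, 0], [-1.6, 0, 0]], claw=[20, 20, 20, 20, 20, 20, 20, 20])

```text
clock: 7.25
eef_pos: [0.5192, 0.3926, 0.1027]
tool_rot: [[0.169, 0.96, 0.223], [0.986, -0.165, -0.036], [0.002, 0.226, -0.974]]
ft_force: [7.6, -2.3, 4.3]
opening: 0.0269
```

>>> arm_command(translation=[[0, -1.5, 0], [0, -0.5, 0], [0, 0, 0], [0, 0, 0]], angular=[[-0.4, 0, 0], [0, 0, 0], [0, 0, 0], [0, 0, 0]], claw=[20, 20, 20, 20])

```text
clock: 7.65
eef_pos: [0.5172, 0.3931, 0.1022]
tool_rot: [[0.169, 0.959, 0.229], [0.986, -0.165, -0.037], [0.002, 0.232, -0.973]]
ft_force: [6.5, -1.1, 4.8]
opening: 0.0269
```

```bash
python3 k.py
```

```text
7.65 [0.5172246  0.39312297 0.10224847] [ 6.5 -1.1  4.8] 0.026892999203011577
scene0 1 155 [0.0173 0.0308 0.0396]
scene0 -1 228 [0.0127 0.0263 0.0374]
now 1 205 [0.0231 0.0336 0.0456]
now -1 242 [0.0194 0.0343 0.0466]
```

Keeper b has moved back about 9 mm, but keeper a only about 6 mm, which is marginal. I'll rock back to a, a little further this time.

>>> arm_command(translation=[[0, 3.0, 0.45], [0, 2.7, 0.45], [0, 2.7, 0.45], [0, 2.7, 0.45], [0, 2.7, 0.45], [0, 2.7, 0.45], [0, 2.7, 0.45], [0, 2.7, 0.45]], angular=[[1.65, 0, 0], [1.65, 0, 0], [1.65, 0, 0], [1.65, 0, 0], [1.65, 0, 0], [1.65, 0, 0], [1.65, 0, 0], [1.65, 0, 0]], claw=[20, 20, 20, 20, 20, 20, 20, 20])

```text
clock: 8.5
eef_pos: [0.5374, 0.3897, 0.1011]
tool_rot: [[0.168, 0.986, 0.0], [0.986, -0.168, 0.001], [0.001, 0.0, -1.0]]
ft_force: [-0.1, -0.3, 6.4]
opening: 0.0274
```

>>> arm_command(translation=[[0, 2.5, -0.41], [0, 2.5, -0.41], [0, 2.5, -0.41], [0, 2.5, -0.41], [0, 2.5, -0.41], [0, 2.5, -0.41], [0, 2.5, -0.41], [0, 2.5, -0.41]], angular=[[1.6, 0, 0], [1.6, 0, 0], [1.6, 0, 0], [1.6, 0, 0], [1.6, 0, 0], [1.6, 0, 0], [1.6, 0, 0], [1.6, 0, 0]], claw=[20, 20, 20, 20, 20, 20, 20, 20])

```text
clock: 9.3
eef_pos: [0.5552, 0.3868, 0.1021]
tool_rot: [[0.167, 0.961, -0.222], [0.986, -0.163, 0.037], [-0.0, -0.225, -0.974]]
ft_force: [-5.4, 0.8, 7.3]
opening: 0.0268
```

>>> arm_command(translation=[[0, 1.5, 0], [0, 1, 0], [0, 0, 0], [0, 0, 0]], angular=[[0.4, 0, 0], [0, 0, 0], [0, 0, 0], [0, 0, 0]], claw=[20, 20, 20, 20])

```text
clock: 9.7
eef_pos: [0.5562, 0.3867, 0.1019]
tool_rot: [[0.166, 0.959, -0.23], [0.986, -0.162, 0.038], [-0.001, -0.233, -0.972]]
ft_force: [-7.5, -0.3, 12.6]
opening: 0.0272
```

```bash
python3 k.py
```

```text
9.7 [0.55618875 0.38665069 0.10185992] [-7.5 -0.3 12.6] 0.02717300516007931
scene0 1 155 [0.0173 0.0308 0.0396]
scene0 -1 228 [0.0127 0.0263 0.0374]
now 1 104 [0.0172 0.0353 0.046 ]
now -1 216 [0.0248 0.036  0.0466]
```

>>> arm_command(translation=[[0, 1.8, -0.5], [0, 1.8, -0.5], [0, 0.5, -0.3], [0, 0, 0], [0, 0, 0]], angular=[[1, 0, 0], [1, 0, 0], [0, 0, 0], [0, 0, 0], [0, 0, 0]], claw=[20, 20, 20, 20, 20])

```text
clock: 10.25
eef_pos: [0.5599, 0.3861, 0.1015]
tool_rot: [[0.166, 0.95, -0.264], [0.986, -0.16, 0.043], [-0.001, -0.268, -0.963]]
ft_force: [-6.4, -0.5, 8.6]
opening: 0.0271
```

```bash
python3 k.py; python3 - <<'E'
from h import *
from cell import eyes
s=eyes.snapshot("scene"); cv2.imwrite("pics/f.png",cv2.resize(s["image"][160:260,195:315],(800,600)))
E
```

```text
10.25 [0.55988974 0.3861147  0.10153832] [-6.4 -0.5  8.6] 0.027127210028967216
scene0 1 155 [0.0173 0.0308 0.0396]
scene0 -1 228 [0.0127 0.0263 0.0374]
now 1 103 [0.0155 0.0367 0.0484]
now -1 213 [0.025  0.0362 0.0467]
```

View pics/f.png

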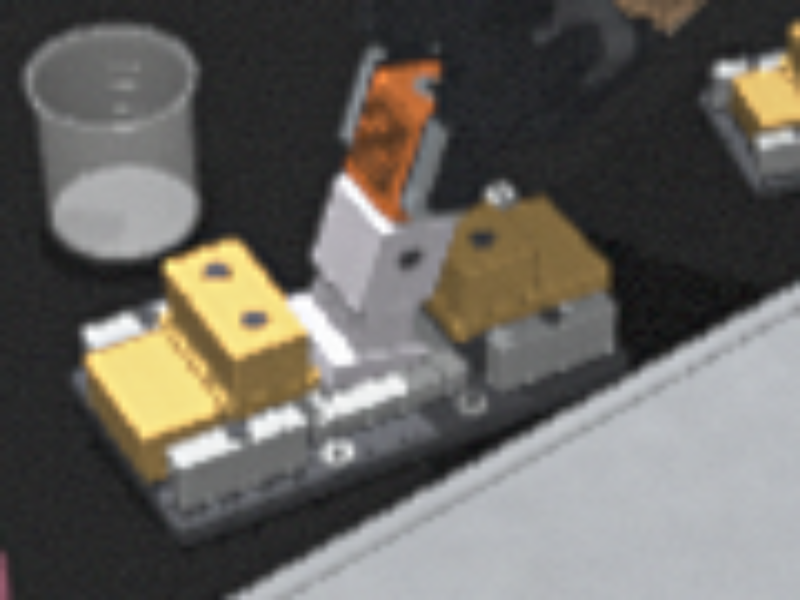

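>>> arm_command(translation=[[0, -3.0, 0.4], [0, -2.7, 0.4], [0, -2.7, 0.4], [0, -2.7, 0.45], [0, -2.6, 0.45], [0, -2.6, 0.45], [0, -2.6, 0.45], [0, -2.6, 0.45]], angular=[[-1.52, 0, 0], [-1.52, 0, 0], [-1.52, 0, 0], [-1.52, 0, 0], [-1.52, 0, 0], [-1.52, 0, 0], [-1.52, 0, 0], [-1.52, 0, 0]], claw=[20, 20, 20, 20, 20, 20, 20, 20])

```text
clock: 11.15
eef_pos: [0.5412, 0.3888, 0.1017]
tool_rot: [[0.168, 0.984, -0.052], [0.986, -0.167, 0.008], [-0.0, -0.052, -0.999]]
ft_force: [0.7, -0.3, 3.0]
opening: 0.027
```

>>> arm_command(translation=[[0, -2.6, 0.4], [0, -2.5, 0.4], [0, 0, 0], [0, 0, 0]], angular=[[-1.52, 0, 0], [-1.52, 0, 0], [0, 0, 0], [0, 0, 0]], claw=[20, 20, 20, 20])

```text
clock: 11.55
eef_pos: [0.5367, 0.3896, 0.1011]
tool_rot: [[0.168, 0.986, -0.001], [0.986, -0.168, -0.0], [-0.0, -0.001, -1.0]]
ft_force: [-0.0, 1.0, 2.2]
opening: 0.0271
```

```bash
python3 k.py
```

```text
11.55 [0.53672847 0.38956588 0.10108946] [-0.   1.   2.2] 0.027105551977604853
scene0 1 155 [0.0173 0.0308 0.0396]
scene0 -1 228 [0.0127 0.0263 0.0374]
now 1 184 [0.026  0.0367 0.0483]
now -1 239 [0.0127 0.0346 0.0466]
```

>>> arm_command(translation=[[0, 0, -2], [0, 0, -2], [0, 0, -2], [0, 0, -2], [0, 0, -2], [0, 0, 0]], angular=[[0, 0, 0], [0, 0, 0], [0, 0, 0], [0, 0, 0], [0, 0, 0], [0, 0, 0]], claw=[20, 20, 20, 20, 20, 20])

```text
clock: 12.2
eef_pos: [0.5372, 0.3895, 0.1116]
tool_rot: [[0.168, 0.986, 0.0], [0.986, -0.168, 0.0], [0.0, 0.0, -1.0]]
ft_force: [0.2, -1.3, -2.7]
opening: 0.0271
```

>>> arm_command(translation=[[0, 0, -3], [0, 0, -6], [0, 0, -8], [0, 0, -8], [0, 0, -8], [0, 0, -8], [0, 0, -7], [0, 0, -4]], angular=[[0, 0, 0], [0, 0, 0], [0, 0, 0], [0, 0, 0], [0, 0, 0], [0, 0, 0], [0, 0, 0], [0, 0, 0]], claw=[20, 20, 20, 20, 20, 20, 20, 20])

```text
clock: 13.0
eef_pos: [0.5374, 0.3896, 0.1642]
tool_rot: [[0.168, 0.986, 0.001], [0.986, -0.168, 0.001], [0.001, 0.001, -1.0]]
ft_force: [0.5, 0.1, -1.5]
opening: 0.027
```

>>> arm_command(translation=[[0, 0, 0], [0, 0, 0], [0, 0, 0], [0, 0, 0], [0, 0, 0]], angular=[[0, 0, 0], [0, 0, 0], [0, 0, 0], [0, 0, 0], [0, 0, 0]], claw=[20, 20, 20, 20, 20])

```text
clock: 13.5
eef_pos: [0.537, 0.3893, 0.1629]
tool_rot: [[0.168, 0.986, -0.0], [0.986, -0.168, -0.0], [-0.0, -0.0, -1.0]]
ft_force: [-0.4, 0.4, -2.6]
opening: 0.027
```

```bash
python3 k.py; python3 - <<'E'
from h import *
from cell import eyes
s=eyes.snapshot("scene"); cv2.imwrite("pics/g.png",cv2.resize(s["image"][130:280,170:370],(800,600)))
P=cloud(s); n=np.array([.986,-.168]); c=np.array([.5365,.3893])
x=(P[...,:2]-c)@n; y=(P[...,:2]-c)@np.array([.168,.986]); Z=P[...,2]
h=s["image"].astype(int); gray=(h.max(-1)-h.min(-1)<45)&(h.max(-1)>70)
m=gray&(np.abs(x)<.025)&(np.abs(y)<.03)&(Z>.035)&(Z<.2)
f,cx,cy=K(s)
for z in np.arange(.06,.14,.005):
    k=m&(abs(Z-z)<.0025)
    if k.sum()>3: print(z.round(3),k.sum(),x[k].min().round(4),x[k].max().round(4))
t=eyes.snapshot("top"); t0=pickle.load(open("s0.pkl","rb"))["top"]
for nm,r in (("green",(275,220,297,245)),("white",(280,183,302,205)),("beaker",(180,195,212,230))):
    print(nm,np.abs(t["image"][r[1]:r[3],r[0]:r[2]].astype(int)-t0["image"][r[1]:r[3],r[0]:r[2]]).mean())
E
```

```text
13.5 [0.53702714 0.38928693 0.16291537] [-0.4  0.4 -2.6] 0.027034759321724715
scene0 1 155 [0.0173 0.0308 0.0396]
scene0 -1 228 [0.0127 0.0263 0.0374]
now 1 186 [0.0265 0.0372 0.048 ]
now -1 212 [0.0248 0.0364 0.0468]
0.075 22 -0.0166 0.0151
0.08 49 -0.0166 0.0147
0.085 80 -0.0166 0.015
0.09 59 -0.016 0.0145
0.095 26 -0.0088 0.0073
0.1 18 -0.009 0.0062
0.105 21 -0.012 0.0093
0.11 37 -0.0136 0.0114
0.115 42 -0.0142 0.0113
0.12 37 -0.0134 0.0118
0.125 36 -0.0137 0.0117
0.13 35 -0.0135 0.012
0.135 40 -0.0135 0.0127
0.14 38 -0.0134 0.0114
green 76.77939393939394
white 87.61432506887053
beaker 6.43125
```

View pics/g.png

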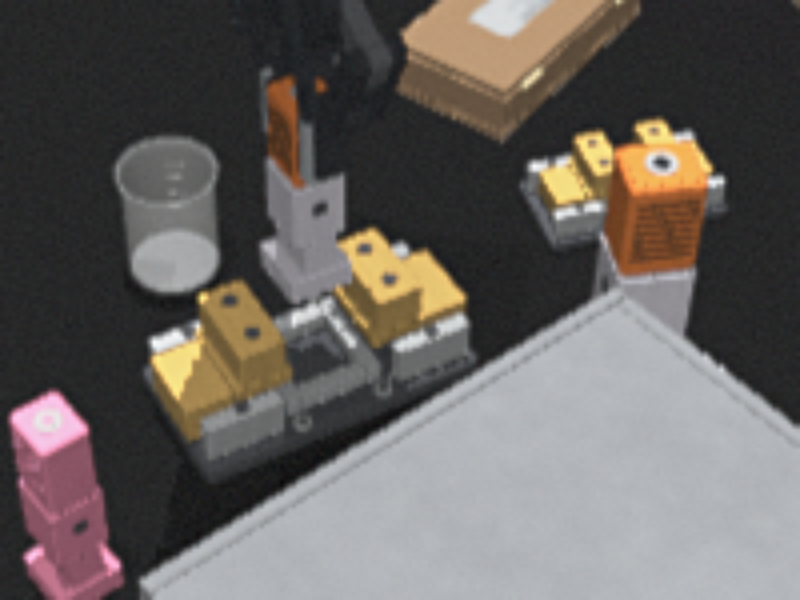

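The block is upright and free, with its foot at about 74 mm against keeper tops at 62 mm. The arm hides the pucks in the top view, so I'll check them with the wrist camera before handing in.

```bash
python3 - <<'E'
from h import *
from cell import ctrl, eyes, order
def loc(s,o):
    f,cx,cy=K(s); d=s["depth"]; v,u=np.mgrid[:d.shape[0],:d.shape[1]]
    C=(np.stack([(u-cx)/f*d,(v-cy)/f*d,d,np.ones_like(d)],-1)@s["T_tool_cam"].T)[...,:3]@o["tool_rot"].T+o["eef_pos"]
    hsv=cv2.cvtColor(s["image"],cv2.COLOR_BGR2HSV); r=(C[...,1]<.36)&(C[...,1]>.27)&(C[...,0]>.45)&(C[...,0]<.62)&(d>0)
    g=r&(cv2.inRange(hsv,(45,100,60),(85,255,255))>0)&(C[...,2]>.017)&(C[...,2]<.024)
    w=r&(hsv[...,1]<50)&(C[...,2]>.0135)&(C[...,2]<.0195)&(np.hypot(C[...,0]-.565,C[...,1]-.32)<.03)
    for n,m in(("g",g),("w",w)): print(n,m.sum(),C[m].mean(0).round(4) if m.any() else None)
s=pickle.load(open("w0.pkl","rb")); loc(s,s["obs"])
o=ctrl.get_obs(); loc(eyes.snapshot("wrist"),o); print(np.abs(o["dq"]).max())
E
```

```text
g 513 [0.4877 0.3126 0.0196]
w 278 [0.5732 0.3006 0.0157]
g 692 [0.4876 0.3127 0.0196]
w 355 [0.5731 0.3005 0.0157]
0.09188385117955426
```

```bash
python3 -c "
from cell import order
print(order.sign_off())"
```

```text
the job is handed in; nothing more can be done
None
```

The block is free and held upright and still above the nest. I handed the job in at about 14 s on the robot clock. `order.sign_off()` gave no verdict.

**What I did:** I gripped the small orange head across the nest's short axis. I rocked it towards keeper a, then keeper b, then a again, because the first push on a measured only about 6 mm. That last lean was about 0.27 rad by the tool's tilt, above the suggested 0.2 to 0.23. Then I set it upright and lifted it straight out.

**Last checks:**
- **Keepers:** a is pushed back about 8.5 mm and b about 9 mm, measured from the scene camera. The lift showed only the block's weight (about 2.6 N), with no jamming.
- **Block:** its foot is about 74 mm above the bench, roughly 12 mm clear of the keeper tops. It is upright to within about 0.01 rad.
- **Bystanders:** both pucks are within 0.2 mm of where they were. The beaker looks unmoved in the images.
- **Forces:** the highest wrist reading after any move was about 15 N.

**One check that disagreed:** the top-view comparison of the pucks was useless because the arm was in the way. I used the wrist camera for them instead.

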